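# Take the rim width of a leather-hard bowl with a sliding caliper

### The arm

A 6-joint arm with a two-finger parallel gripper is mounted at the origin on the work surface. World frame = base frame: x ahead of the robot, y to its left, z up, the work surface at z = 0. Lengths are in m, angles in degrees, forces in N, time in s.
With the tool pointing down it reaches from about 0.3 to 0.75 m from the base axis. Payload 8.5 kg.
Tool frame: the origin (TCP) lies midway between the tips of the shut fingers; the grasp point (between the pads) lies 19 mm behind it; z points along the fingers, y is the direction in which the jaws open and shut (so a half turn about z gives the same grasp; the last joint's range is limited). The gripper opens to 85 mm and grips with 20 to 120 N. Pads are 22 mm wide; open, the fingers measure 114 mm over their backs; the gripper's body (76 mm by 85 mm) begins 54 mm behind the grasp point. The pads swing forward as they close: fully open they stand 13 mm farther back than shut.
Start: joints at [54.127, 21.807, 74.336, -0, 83.858, -12.336], TCP at [0.22, 0.504, 0.231] pointing down, gripper open.
Joint ranges: [-178.18, 178.18], [-50.72, 133.34], [12.68, 142.11], [-81.47, 261.47], [9.98, 163.14], [-165.26, 165.26]. Speed limits (degrees/s): [136.94, 136.94, 180, 180, 180, 180].

### API

Orientations are given as a 3x3 rotation matrix whose columns are the frame's x, y, z axes.
In Python, from rig import env, viewer, ticket gives the robot as it stands. The module is installed in compiled form; this text tells all that it offers.
- The arm moves only by the shell command python3 -m pendant 'ROWS' [FORCE]. ROWS is JSON, a list of rows, each a list of 3 entries, a list of its own where there are three numbers: the shift along the world's x, y, z in mm, then the turn about the world's z in rad, then the opening, from -1 (shut) to 1 (fully open). A call has 1 to 12 rows; each row shifts and turns the pose as measured when the row begins; what a row does not reach is not made up. A row lasts 1/8 s, in which the tool goes at most 62.5 mm and 10.7 degrees, less where a joint would pass 70% of its speed; a pose out of reach is approached as far as the arm can. A call with a gripper value outside its range is refused whole. The fingers move at their own pace and stop on an object; FORCE is the grip in N (left out, the last holds). Time passes only in rows, so rows that do not move let the fingers close. It gives the time, the measured TCP pose, the force and the opening at its end, in the units of the state.
- env.observe(): the state, without advancing time (a new reading comes with each control period).
- viewer.get_image(name): name is "scene" or "top" or "wrist"; returns (picture, depth): 480x640x3 uint8, red, green, blue; 480x640 float32, m along the optical axis (not along the pixel's ray), 0 where there is no reading.
- viewer.camera_params(name): a dict with "fx", "fy", "cx", "cy" (pixels), "rvec" (rotation vector, rad) and "tvec" (3), from world to camera coordinates, as OpenCV has them; the wrist camera has in their place "T_tool_cam" (4x4, takes a point from camera to tool coordinates, whose origin is the TCP and whose axes are the flange's). Camera axes: x right, y down, z forward; pixel columns grow to the right and rows downward; lengths in m; the calibration is good to about 2 mm. A picture is of the moment at which its call begins: read the wrist's pose just before it. camera_params takes no time and is no camera call.
- ticket.close_job(): hands the job in, once; it reports no verdict.
The state is a dict: "time_s": time; "q": joint angles; "qvel": joint speeds; "joint_efforts": joint torques, N m; "position": TCP position; "tool_rot": TCP orientation; "ft_force": force on the tool from outside, world axes, zero at the start; "wrist_torque": the same for the moment, N m; "grip_width": finger opening in m.
Only numpy, scipy, OpenCV 4.12 (cv2) and the standard library are available. Lean on these libraries where they do the work, as an engineer would, in place of code of your own. Each camera call takes 0.05 s, during which the arm holds its last target. There are 200 camera calls.

### The job

I need the rim width of the flat-rimmed clay bowl on the round wooden bat, so that I can throw a lid for it. Take the sliding caliper off the firebrick, lay it open across the middle of the bowl with its beam on the rim, the fixed jaw up against the rim's edge and the moving jaw hanging outside the other side, and let go; then slide the moving jaw in until both jaws are snug, and leave the caliper lying there for me to read. The clay is soft: do not drop the caliper on it, press it hard or shove the bowl about, and leave the other pots and the glaze jar where they are.

Things in the scene. Friction and masses are not known exactly. Their poses are not given: they have to be found in the camera images.
- caliper: Loose sliding caliper, 0.42 kg. Aluminium beam standing on edge, 10 mm thick, 30 mm tall; two black jaws (8 mm thick, 30 mm wide) hang 34 mm below its underside. Origin: beam's underside, mid-thickness, at the fixed jaw's inner face; x along the beam to the moving jaw, z up. Starts with the underside on the brick's top, open, a jaw hanging on either side of the brick's 114 mm width.
- caliper_mid (a point): Point on the caliper's beam 80 mm from the fixed jaw's inner face, mid-thickness, on its upper edge (30 mm above the underside); axes as the caliper's. The bare beam between the jaws can be taken from above across its 10 mm thickness; it balances near the middle of the opening. Beam ends: x = -26 (black head, 20 mm across, 33 mm high) and +241 mm from the caliper's origin.
- slide (a joint): Caliper opening in m between the jaws' inner faces (0 shut, 0.193 open; starts at 0.150 to 0.190). The carriage slides with about 0.6 N of friction and stays where left. The caliper lying on the rim holds by its own friction (about 2.5 N), so the beam stays put while the carriage slides; pushing on after the moving jaw touches shoves bowl and caliper together and does not draw the fixed jaw in.
- slide_grip (a point): Centre of the top of the red grip on the moving carriage, an upright square post 20 x 20 mm, 34 mm tall; its top is 68.5 mm above the beam's underside. Its centre lies 21 mm outward (+x) of the moving jaw's inner face; the black carriage below it is 42 mm long and 23 mm across. Axes as the caliper's. Take it from above by its upper 30 mm.
- bowl: The bowl to measure: grey-brown leather-hard clay, loose, about 0.7 kg, round, 65 mm high, with a flat flange rim 17 mm wide with a zigzag scratched in it; 130 mm across the outside of the rim. The rim edge is 6.5 mm thick, the wall below is set in 15 mm or more. Stands on the bat; slides if pushed sideways with more than about 4 N. Origin: centre of its foot, z up.
- bowl_rim (a point): Centre of the bowl's mouth at the height of the rim's upper face (65 mm above its foot, 77 mm above the table).
- bat: Round wooden bat (disc) under the bowl, 200 mm in diameter, 12 mm thick, does not move. Origin: centre of its underside.
- brick: Cream firebrick on which the caliper starts, 114 mm (its x) by 230 mm (its y) by 64 mm high, does not move. Origin: centre of its underside.
- pinch_pot: Bystander: darker clay pinch pot with no flange, 100 mm across the top, 60 mm high. Origin: centre of its foot.
- cup: Bystander: pinkish bisque cup, 74 mm in diameter, 58 mm high. Origin: centre of its foot.
- glaze_jar: Bystander: glaze jar with a blue cap, 68 mm in diameter, 60 mm high. Origin: centre of its foot.
There are look-alikes about, which are no part of the job. There is more than one size of the bat; the job needs the larger.

How it is judged (in metres and radians):
On the way:
1. the open caliper lies across the bowl's rim, a jaw outside on either side, and the hand has let go of it (z of bowl_rim in the frame of caliper between -0.006 and 0.006 m and x of bowl_rim in the frame of caliper between 0.06 and 0.11 m and value of joint slide above 0.138 m and contact force between the fingers and caliper below 0.1 N), for 0.15 s.
At the end, for the whole second after the job is handed in: The caliper lies at rest, beam on the bowl's rim (5 mm, lean under 7 degrees) and across its middle (14 mm), a jaw outside on either side, the opening less than 3.5 mm wider than the 130 mm rim (at least 127 mm); the bowl stands upright on its bat, its centre within 65 mm of the bat's (value of joint slide between 0.127 and 0.1335 m and x of bowl_rim in the frame of caliper between 0.062 and 0.0705 m and y of bowl_rim in the frame of caliper between -0.014 and 0.014 m and z of bowl_rim in the frame of caliper between -0.005 and 0.005 m and angle between caliper's own z axis and vertical below 0.12 rad and angle between bowl's own z axis and vertical below 0.06 rad and horizontal distance between bowl and bat below 0.065 m and linear speed of each of caliper, bowl below 0.02 m/s); the robot touches nothing.
It fails at once if the bowl is shoved more than 30 mm or tipped (distance of bowl from where it was at the start of the episode above 0.03 m or angle between bowl's own z axis and vertical above 0.25 rad).
It fails at once if the caliper is pressed or rammed hard into the soft bowl (contact force between caliper and bowl above 60 N).
It fails at once if the caliper is dropped (falls more than about a centimetre out of the hand) (linear speed of caliper above 0.45 m/s and contact force between the fingers and caliper below 0.1 N).
It fails at once if another pot or the glaze jar is moved more than 30 mm (distance of any of pinch_pot, cup, glaze_jar from where it was at the start of the episode above 0.03 m).
It also fails if it takes over 51 s, if anything falls off the work surface, if the arm or the gripper's body presses on something with over 40 N, if the wrist force passes 120 N, or if a joint passes its speed limit or range.

## Working session

There is one attempt and no reset: what is moved stays moved. The work goes in short steps, Python scripts to look and compute and a shell command to move; the robot and the scene stay as the last step left them, time stands still between calls to the robot, and variables do not carry over. Pictures are saved under pics/ and viewed, about 8 in all and at most 12, crops included, and the job is handed in when it is done.

```bash
mkdir -p pics
cat > h.py <<'E'
import numpy as np, cv2
from rig import env, viewer, ticket
def cam(name):
    s=env.observe(); p=viewer.camera_params(name); im,d=viewer.get_image(name)
    if 'rvec' in p:
        R=cv2.Rodrigues(np.array(p['rvec'],float))[0]; t=np.array(p['tvec'],float).ravel()
        Rw=R.T; tw=-R.T@t
    else:
        T=np.array(p['T_tool_cam']); Rt=np.array(s['tool_rot']); 
        Rw=Rt@T[:3,:3]; tw=Rt@T[:3,3]+np.array(s['position'])
    v,u=np.mgrid[:480,:640]
    c=np.stack([(u-p['cx'])/p['fx']*d,(v-p['cy'])/p['fy']*d,d],-1)
    P=c@Rw.T+tw; P[d==0]=np.nan
    return im,d,P
def save(n,im): cv2.imwrite('pics/'+n+'.png',im[...,::-1])
E
python3 - <<'E'
from h import *
s=env.observe(); print({k:np.round(v,3).tolist() for k,v in s.items()})
for n in('scene','top'):
    im,d,P=cam(n); save(n+'0',im); np.savez('/tmp/'+n,im=im,P=P)
E
```

```text
{'time_s': 0.0, 'q': [54.128, 21.841, 74.385, -0.001, 83.858, -12.334], 'qvel': [0.073, 0.012, -0.039, -0.011, 0.094, -0.02], 'joint_efforts': [0.0, -44.846, -23.128, -0.0, 0.005, 0.0], 'position': [0.219, 0.504, 0.231], 'tool_rot': [[-0.917, 0.399, -0.001], [0.399, 0.917, -0.001], [0.0, -0.001, -1.0]], 'ft_force': [0.467, 0.331, 0.173], 'wrist_torque': [0.049, 0.027, 0.053], 'grip_width': 0.085}
```

View pics/top0.png

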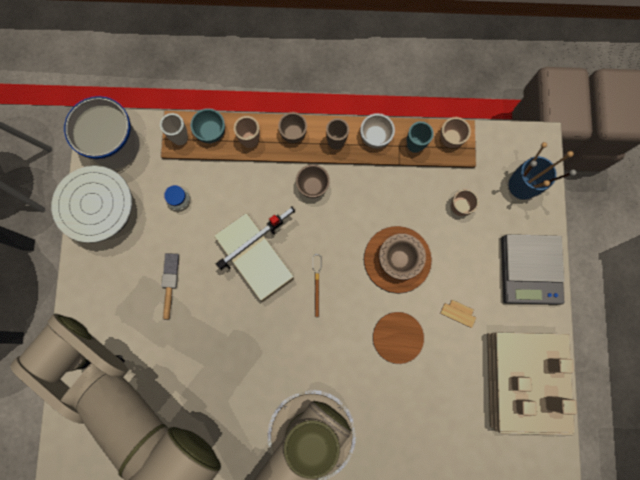

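View pics/scene0.png

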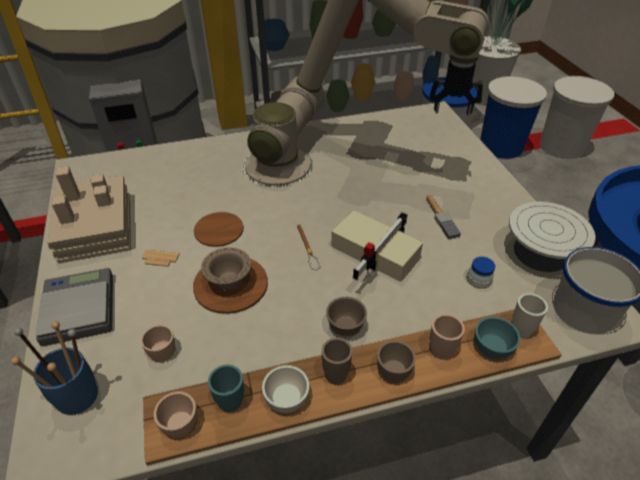

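Top view: the caliper lies on the brick, with its head at (222,265), red grip at (274,221) and beam end at (293,209). The bowl with the flat rim is at (402,257) on the larger bat (398,259). The smaller bat at (398,338) is empty, so it's a look-alike. The pinch pot is at (312,183), the cup at (464,203) and the glaze jar at (176,197). The pots on the shelf are look-alikes too. I'll measure and make one enlarged crop.

Run:
```python
from h import *
z=np.load('/tmp/top.npz'); im,P=z['im'],z['P']
save('crop1',cv2.resize(im[160:320,200:450],None,fx=3.2,fy=3.2,interpolation=cv2.INTER_CUBIC))
def box(u0,u1,v0,v1):
    m=np.zeros(im.shape[:2],bool); m[v0:v1,u0:u1]=1; return m
X,Y,Z=P[...,0],P[...,1],P[...,2]
def circ(m,n):
    p=P[m][:,:2].astype(np.float32); (c,r)=cv2.minEnclosingCircle(p); print(n,m.sum(),np.round(c,4),round(r,4),'z',np.round(np.nanpercentile(Z[m],[5,50,95]),4), 'mean',p.mean(0))
circ(box(370,435,225,290)&(Z>.070)&(Z<.084),'rim')
circ(box(355,440,220,297)&(Z>.006)&(Z<.018),'bat')
circ(box(365,430,305,370)&(Z>.005)&(Z<.02)&(im[...,0].astype(int)-im[...,2]>50),'smallbat')
circ(box(290,332,160,205)&(Z>.05),'pinch'); circ(box(445,482,185,220)&(Z>.045),'cup'); circ(box(160,192,182,213)&(Z>.045),'jar')
b=box(205,305,200,300)
m=b&(Z>.056)&(Z<.070); r=cv2.minAreaRect((P[m][:,:2]*1000).astype(np.float32)); print('brick',r, np.nanmedian(Z[m]))
hsv=cv2.cvtColor(im,cv2.COLOR_RGB2HSV)
red=b&((hsv[...,0]<8)|(hsv[...,0]>172))&(hsv[...,1]>150); print('red',red.sum(),np.nanmean(P[red],0),np.nanmax(Z[red])); rt=red&(Z>.12);print('redtop',rt.sum(),np.nanmean(P[rt],0))
m=b&(Z>.084)&(Z<.102)
p=P[m]; print('beam',m.sum(),np.nanmedian(p[:,2])); 
vx,vy,x0,y0=cv2.fitLine((p[:,:2]*1000).astype(np.float32),cv2.DIST_HUBER,0,.01,.01).ravel(); print('dir',vx,vy,'pt',x0,y0,'ang',np.degrees(np.arctan2(vy,vx)))
t=(p[:,:2]*1000-[x0,y0])@[vx,vy]; print(t.min(),t.max())
for tt in (t.min(),t.max()): print(x0+tt*vx,y0+tt*vy)
```

```text
rim 907 [ 0.4979 -0.2387] 0.0658 z [0.0711 0.0756 0.0805] mean [ 0.4977071  -0.23919243]
bat 1767 [ 0.5239 -0.2414] 0.1511 z [0.0068 0.011  0.0161] mean [ 0.49125874 -0.22404908]
smallbat 1634 [ 0.2743 -0.2394] 0.0733 z [0.0054 0.0087 0.0137] mean [ 0.27403647 -0.23928347]
pinch 252 [0.7177 0.0194] 0.0503 z [0.0514 0.0578 0.063 ] mean [0.7222461  0.01933801]
cup 168 [ 0.6691 -0.4262] 0.0391 z [0.0461 0.055  0.0607] mean [ 0.66946113 -0.4274141 ]
jar 350 [0.6631 0.4146] 0.031 z [0.0507 0.0589 0.0636] mean [0.66121614 0.41384324]
brick ((491.3381042480469, 178.61521911621094), (247.30027770996094, 223.91346740722656), 1.8622548580169678) 0.062886826382485
red 77 [0.57949673 0.11883782 0.122916  ] 0.13745991270407543
redtop 54 [0.58002338 0.12041439 0.1304286 ]
beam 454 0.0934146213098106
dir 0.6396134 -0.7686968 pt 533.42975 177.54318 ang -50.237003
-125.75323358201007 141.1494381911505
452.9962965042194 274.2092887275149
623.7108191887997 69.0420630347439
```

View pics/crop1.png

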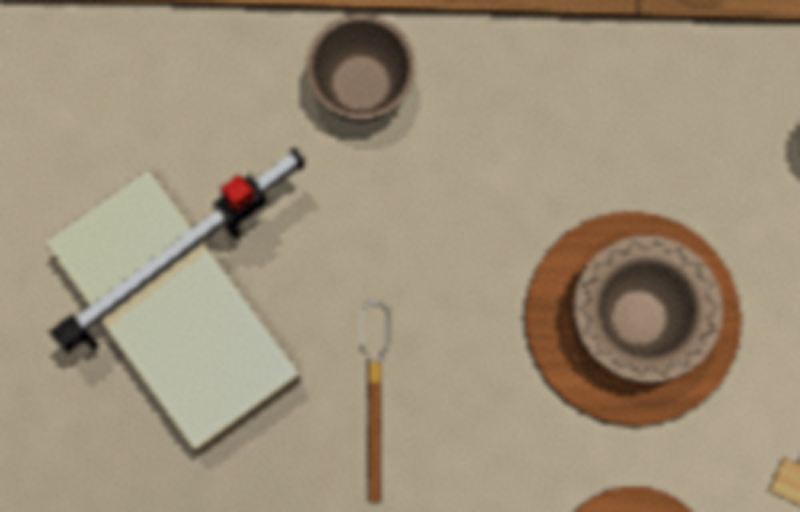

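The crop confirms the caliper, with its head lower left and red carriage upper right. The zigzag-rimmed bowl is on the larger bat. The beam measures 267 mm, which matches 26+241, and the rim radius is 65.8 mm. Next I move above caliper_mid, about (0.521, 0.193), and turn the jaws across the beam.

```bash
python3 -m pendant '[[[38,-39,0],-0.156,1],[[38,-39,0],-0.156,1],[[38,-39,0],-0.156,1],[[38,-39,0],0,1],[[38,-39,0],0,1],[[38,-39,0],0,1],[[38,-39,0],0,1],[[38,-39,0],0,1],[[0,0,0],0,1]]' 40
python3 - <<'E'
from h import *
im,d,P=cam('wrist'); save('w1',im); np.savez('/tmp/w1',im=im,P=P); s=env.observe(); print(s['position'],s['tool_rot'])
E
```

```text
time_s: 1.23
position: [0.5301, 0.1803, 0.2274]
tool_rot: [[-0.628, 0.778, -0.007], [0.778, 0.628, -0.002], [0.002, -0.006, -1.0]]
ft_force: [-0.5, 1.2, -0.7]
grip_width: 0.0853
[0.52891746 0.18168747 0.22755852] [[-0.62897277  0.77739544 -0.0070418 ]
 [ 0.77742142  0.6289775  -0.00179753]
 [ 0.00303174 -0.00660504 -0.99997359]]
```

View pics/w1.png

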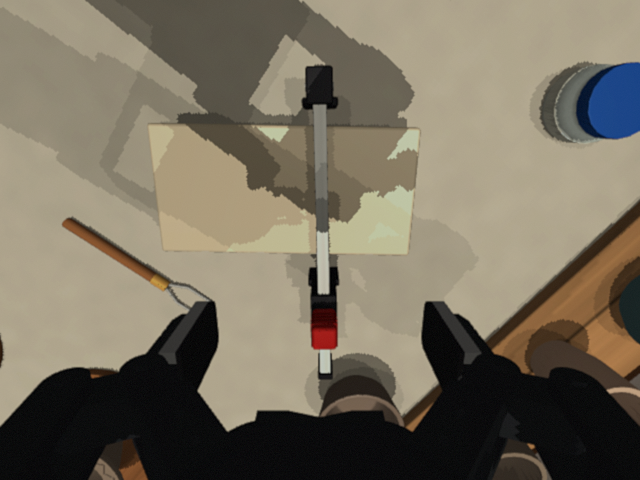

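The wrist view shows the head at (319,85), the beam down column ~320, the grip at (324,330) and the brick corners around (150,125) to (420,250). I'll measure the beam line here.

```bash
cat > beam.py <<'E'
from h import *
def beam(im,P,zlo,zhi,near,L=0.2,head=None):
    m=(P[...,2]>zlo)&(P[...,2]<zhi)&(np.hypot(P[...,0]-near[0],P[...,1]-near[1])<L)
    n,lab,st,_=cv2.connectedComponentsWithStats(m.astype(np.uint8)); k=1+np.argmax(st[1:,4]); m=lab==k
    p=P[m]; vx,vy,x0,y0=cv2.fitLine((p[:,:2]*1000).astype(np.float32),cv2.DIST_HUBER,0,.01,.01).ravel()
    if vx<0: vx,vy=-vx,-vy
    t=(p[:,:2]*1000-[x0,y0])@[vx,vy]
    print('n',m.sum(),'z',np.nanmedian(p[:,2]),'ang',np.degrees(np.arctan2(vy,vx)),'ends',np.round([x0+t.min()*vx,y0+t.min()*vy,x0+t.max()*vx,y0+t.max()*vy],1),'len',t.max()-t.min())
    return m,np.array([vx,vy]),np.array([x0,y0])
def red(im,P):
    h=cv2.cvtColor(im,cv2.COLOR_RGB2HSV); r=((h[...,0]<8)|(h[...,0]>172))&(h[...,1]>150)&(P[...,2]>.07)&(P[...,2]<.3); return r
E
python3 - <<'E'
from beam import *
z=np.load('/tmp/w1.npz'); im,P=z['im'],z['P']
m,v,o=beam(im,P,.085,.103,(.53,.18))
# bare beam: bright grey
g=m&(im.min(-1)>90); p=P[g]*1000
vx,vy,x0,y0=cv2.fitLine(p[:,:2].astype(np.float32),cv2.DIST_HUBER,0,.01,.01).ravel(); print('bare',g.sum(),np.degrees(np.arctan2(vy,vx)),x0,y0,p[:,2].mean())
r=red(im,P)
rt=r&(P[...,2]>np.nanmax(P[...,2][r])-.006); c=np.nanmean(P[rt],0)*1000; print('redtop',c,rt.sum())
# brick corners
P2=P; b=(P[...,2]>.058)&(P[...,2]<.068)&(np.hypot(P[...,0]-.5,P[...,1]-.18)<.18); rr=cv2.minAreaRect((P[b][:,:2]*1000).astype(np.float32)); print('brick',rr,np.nanmedian(P[b][:,2]))
E
```

```text
n 3980 z 0.09376872995316893 ang -49.902245 ends [453.4 271.6 579.1 122.2] len 195.2476110074129
bare 1865 -49.91577 514.115 199.48729 93.19926169413931
redtop [521.51547231 167.96257702 265.96622869] 3
brick ((516.8150634765625, 143.5093994140625), (229.8582305908203, 243.63775634765625), 38.026458740234375) 0.06326478072248112
```

```bash
python3 -m pendant '[[[-4,5,-35],0.019,1],[[-4,5,-35],0,1],[[0,0,-35],0,1],[[0,0,-25],0,1],[[0,0,-15],0,1],[[0,0,0],0,1],[[0,0,0],0,1]]' 40
```

```text
time_s: 2.15
position: [0.5146, 0.1987, 0.0798]
tool_rot: [[-0.651, 0.759, -0.008], [0.759, 0.651, -0.001], [0.004, -0.006, -1.0]]
ft_force: [0.0, 1.3, 0.5]
grip_width: 0.0854
```

```bash
python3 -m pendant '[[[4,-5,-5],-0.008,1],[[1,-1,-5],0,1],[[0,0,0],0,0.3],[[0,0,0],0,-0.5],[[0,0,0],0,-1],[[0,0,0],0,-1],[[0,0,0],0,-1],[[0,0,0],0,-1]]' 40
python3 -m pendant '[[[0,0,0],0,-1],[[0,0,0],0,-1]]' 60
```

```text
time_s: 3.15
position: [0.5207, 0.1926, 0.071]
tool_rot: [[-0.644, 0.765, -0.004], [0.765, 0.644, 0.0], [0.003, -0.003, -1.0]]
ft_force: [0.8, -1.0, -0.6]
grip_width: 0.0093
time_s: 3.4
position: [0.5207, 0.1926, 0.071]
tool_rot: [[-0.644, 0.765, -0.004], [0.765, 0.644, 0.0], [0.003, -0.003, -1.0]]
ft_force: [0.6, 0.2, 0.0]
grip_width: 0.0089
```

```bash
python3 -m pendant '[[[0,0,5],0,-1],[[0,0,10],0,-1],[[0,0,15],0,-1],[[0,0,20],0,-1],[[0,0,20],0,-1],[[0,0,12],0,-1],[[0,0,0],0,-1],[[0,0,0],0,-1]]'
python3 - <<'E'
from beam import *
im,d,P=cam('wrist'); save('w2',im); np.savez('/tmp/w2',im=im,P=P); s=env.observe(); print(s['position'])
m,v,o=beam(im,P,.155,.195,(.53,.18))
g=m&(im.min(-1)>90); p=P[g]*1000; s=(p[:,:2]-np.array(p[:,:2]).mean(0))@[.644,-.765]; print('slope',np.polyfit(s,p[:,2],1),s.min(),s.max())
E
```

```text
time_s: 4.4
position: [0.5183, 0.1922, 0.1555]
tool_rot: [[-0.644, 0.765, -0.01], [0.765, 0.644, -0.001], [0.006, -0.008, -1.0]]
ft_force: [0.1, 0.2, -3.7]
grip_width: 0.0089
[0.51832385 0.19225063 0.15550547]
n 16893 z 0.17858767469430764 ang -49.99083 ends [451.1 271.4 544.5 160.1] len 145.33766125513563
slope [-4.07648251e-03  1.77687849e+02] -57.92945273550257 78.88571385516849
```

View pics/w2.png

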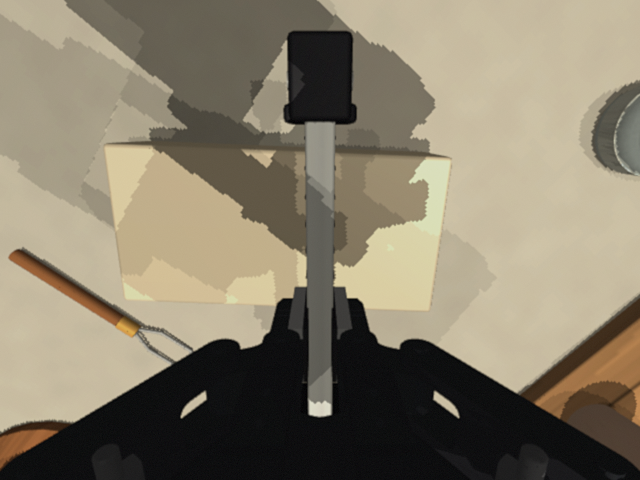

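The caliper is lifted level and hangs straight: head at (320,75), bare beam from row 122 on. Next I carry it over the bowl and look again.

```bash
python3 -m pendant '[[[-1,-20,0],0,-1],[[-1,-38,0],0,-1],[[-1,-42,0],0,-1],[[-1,-42,0],0,-1],[[-2,-42,0],0,-1],[[-2,-42,0],0,-1],[[-2,-42,0],0,-1],[[-2,-42,0],0,-1],[[-1,-42,0],0,-1],[[-1,-38,0],0,-1],[[0,-20,0],0,-1],[[0,0,0],0,-1]]'
python3 -m pendant '[[[0,0,0],0,-1],[[0,0,0],0,-1],[[0,0,0],0,-1]]'
```

```text
time_s: 5.95
position: [0.4954, -0.2396, 0.15]
tool_rot: [[-0.641, 0.767, -0.021], [0.767, 0.641, -0.0], [0.013, -0.016, -1.0]]
ft_force: [-0.4, 0.6, -3.7]
grip_width: 0.0086
time_s: 6.32
position: [0.4952, -0.237, 0.1499]
tool_rot: [[-0.643, 0.765, -0.022], [0.766, 0.643, 0.001], [0.015, -0.016, -1.0]]
ft_force: [1.0, -0.8, -3.2]
grip_width: 0.0089
```

```bash
python3 -m pendant '[[[5,-5,0],0,-1],[[3,-4,0],0,-1],[[0,0,0],0,-1],[[0,0,0],0,-1]]'
cat > fit.py <<'E'
from beam import *
def circ(p):
    x,y=p[:,0],p[:,1]
    for _ in range(8):
        A=np.c_[2*x,2*y,np.ones_like(x)]; c=np.linalg.lstsq(A,x*x+y*y,rcond=None)[0]; r=np.sqrt(c[2]+c[0]**2+c[1]**2)
        e=abs(np.hypot(x-c[0],y-c[1])-r); k=e<max(1.2,2*np.median(e)); x,y=x[k],y[k]
    return c[:2],r,len(x)
def rim(P,c0,zl=.071,zh=.083):
    # outer edge: farthest rim pixel in each angular bin
    m=(P[...,2]>zl)&(P[...,2]<zh)&(np.hypot(P[...,0]-c0[0],P[...,1]-c0[1])<.071)
    p=P[m]*1000; a=np.degrees(np.arctan2(p[:,1]-c0[1]*1000,p[:,0]-c0[0]*1000)).astype(int)//4
    r=np.hypot(p[:,0]-c0[0]*1000,p[:,1]-c0[1]*1000); q=[]
    for b in np.unique(a):
        i=np.where(a==b)[0]
        j=i[np.argmax(r[i])]
        if r[j]>60: q.append(p[j])
    q=np.array(q); c,R,n=circ(q); print('rim c',c.round(1),'R',round(R,1),'n',n,len(q),'z',np.median(p[:,2]).round(1)); return c
E
python3 - <<'E'
from fit import *
im,d,P=cam('wrist'); save('w3',im); np.savez('/tmp/w3',im=im,P=P); s=env.observe(); print(s['position'])
c=rim(P,(.498,-.239))
m,v,o=beam(im,P,.155,.195,(.5,-.24))
h=m&(im.max(-1)<70)&(P[...,2]>.165); p=P[m]*1000
t=(p[:,:2]-o)@v; E=o+t.min()*v
print('bowl in caliper x',(c-E)@v-26,'y',(c-o)@np.array([-v[1],v[0]]))
imt,dt,Pt=cam('top'); save('t3',imt); ct=rim(Pt,(.498,-.239))
E
```

```text
time_s: 6.82
position: [0.5042, -0.246, 0.1499]
tool_rot: [[-0.644, 0.765, -0.021], [0.765, 0.644, 0.001], [0.015, -0.016, -1.0]]
ft_force: [-0.4, -0.2, -4.6]
grip_width: 0.0088
[ 0.50418571 -0.24594383  0.14993909]
rim c [ 498.7 -242.4] R 64.6 n 73 73 z 76.1
n 17533 z 0.17365648708246814 ang -49.9095 ends [ 437.4 -166.9  530.9 -278. ] len 145.24291047441886
bowl in caliper x 71.24883908151509 y -1.667824757690969
rim c [ 280.2 -120.9] R 305.2 n 1 1 z 80.1
```

View pics/w3.png

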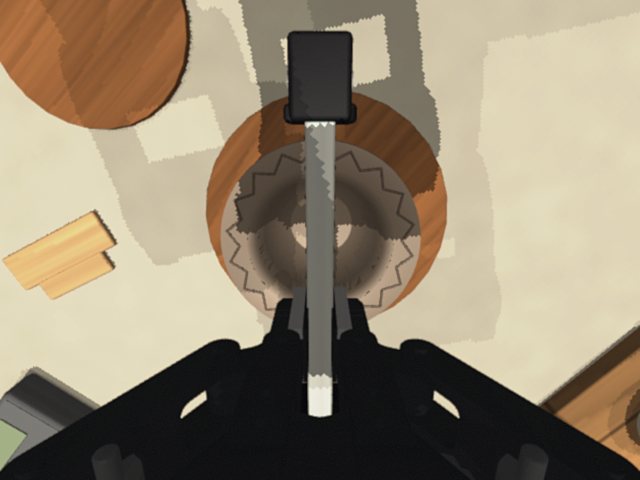

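Wrist view: the head is at (320,75), outside the rim (the rim's near edge is at about row 140). The rim centre is about (320,230) and the moving side is hidden. The bowl sits at caliper x≈71, y≈-2. I'll lower until the beam is about 8 mm above the rim, then look again.

```bash
python3 -m pendant '[[[0,0,-10],0,-1],[[0,0,-18],0,-1],[[0,0,-16],0,-1],[[0,0,-8],0,-1],[[0,0,0],0,-1],[[0,0,0],0,-1],[[0,0,0],0,-1]]'
python3 - <<'E'
from fit import *
s=env.observe(); print(s['position'],s['ft_force'])
im,d,P=cam('wrist'); save('w4',im); np.savez('/tmp/w4',im=im,P=P)
c=rim(P,(.498,-.241))
zc=s['position'][2]+.023
m,v,o=beam(im,P,zc-.012,zc+.012,(.5,-.24))
p=P[m]*1000;t=(p[:,:2]-o)@v; E=o+t.min()*v
print('bowl in caliper x',(c-E)@v-26,'y',(c-o)@np.array([-v[1],v[0]]))
E
```

```text
time_s: 7.8
position: [0.5039, -0.2457, 0.0955]
tool_rot: [[-0.644, 0.765, -0.021], [0.765, 0.644, 0.001], [0.014, -0.016, -1.0]]
ft_force: [-0.3, -0.6, -4.2]
grip_width: 0.0087
[ 0.5039286  -0.24574514  0.09547489] [-0.30452231 -0.60945729 -4.15935598]
rim c [ 498.8 -242.4] R 64.7 n 63 66 z 76.0
n 15677 z 0.11879557065941052 ang -49.877377 ends [ 437.1 -166.8  530.4 -277.5] len 144.80522940116634
bowl in caliper x 71.5221162371287 y -1.5364729263144028
```

View pics/w4.png

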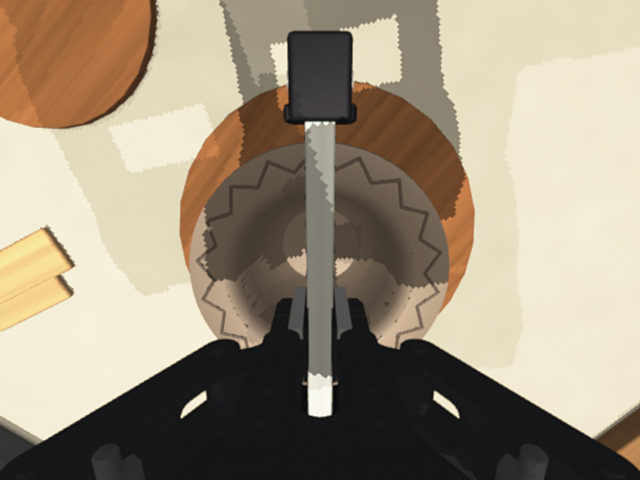

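The fixed jaw (row ~122) is still about 6 mm outside the rim edge (row ~142), and the beam crosses the bowl centre. I'll lower to about 2 mm above the rim and draw the fixed jaw in with small steps, watching the force.

```bash
python3 -m pendant '[[[0,0,-5],0,-1],[[0,0,-4],0,-1],[[0,0,0],0,-1],[[0,0,0],0,-1]]'
python3 -m pendant '[[[2,-2.3,0],0,-1],[[0,0,0],0,-1],[[0,0,0],0,-1],[[0,0,0],0,-1]]'
python3 -m pendant '[[[0.6,-0.8,0],0,-1],[[0,0,0],0,-1],[[0,0,0],0,-1]]'
python3 -m pendant '[[[0.6,-0.8,0],0,-1],[[0,0,0],0,-1],[[0,0,0],0,-1]]'
```

```text
time_s: 8.35
position: [0.504, -0.2458, 0.0862]
tool_rot: [[-0.644, 0.765, -0.021], [0.765, 0.644, 0.0], [0.014, -0.015, -1.0]]
ft_force: [0.6, 1.0, -3.9]
grip_width: 0.0086
time_s: 8.85
position: [0.5063, -0.2484, 0.0864]
tool_rot: [[-0.644, 0.765, -0.02], [0.765, 0.644, 0.0], [0.013, -0.015, -1.0]]
ft_force: [0.1, -0.3, -4.5]
grip_width: 0.0084
time_s: 9.22
position: [0.5069, -0.2492, 0.0864]
tool_rot: [[-0.644, 0.765, -0.02], [0.765, 0.644, 0.0], [0.013, -0.015, -1.0]]
ft_force: [-0.3, -0.3, -4.2]
grip_width: 0.0091
time_s: 9.6
position: [0.5076, -0.2501, 0.0864]
tool_rot: [[-0.644, 0.765, -0.02], [0.765, 0.644, 0.0], [0.013, -0.015, -1.0]]
ft_force: [-0.0, -0.7, -4.3]
grip_width: 0.0087
```

```bash
f='import numpy as np
from rig import env
s=env.observe();print("along",round(float(np.array(s["ft_force"])[:2]@[.644,-.765]),2),s["position"].round(4) if hasattr(s["position"],"round") else s["position"])'
python3 -m pendant '[[[0.6,-0.8,0],0,-1],[[0,0,0],0,-1],[[0,0,0],0,-1]]' | sed -n '2p;4p'
python3 -m pendant '[[[0.6,-0.8,0],0,-1],[[0,0,0],0,-1],[[0,0,0],0,-1]]'| sed -n '2p;4p'
python3 - <<'E'
from fit import *
s=env.observe(); print(s['position'],s['ft_force'])
im,d,P=cam('wrist'); save('w5',im); np.savez('/tmp/w5',im=im,P=P)
c=rim(P,(.498,-.241))
zc=s['position'][2]+.023
m,v,o=beam(im,P,zc-.012,zc+.012,(.5,-.24))
p=P[m]*1000;t=(p[:,:2]-o)@v; E=o+t.min()*v
print('bowl in caliper x',(c-E)@v-26,'y',(c-o)@np.array([-v[1],v[0]]))
E
```

```text
position: [0.5082, -0.251, 0.0864]
ft_force: [-0.7, -1.1, -4.3]
position: [0.5085, -0.2513, 0.0862]
ft_force: [-0.7, 1.1, -4.0]
[ 0.50846669 -0.2513271   0.0861888 ] [-0.73731951  1.11084044 -3.98595647]
rim c [ 498.7 -242.3] R 64.6 n 61 67 z 76.0
n 15670 z 0.10957033848499245 ang -49.939693 ends [ 441.7 -172.4  534.9 -283.1] len 144.7531234122147
bowl in caliper x 64.1944415117201 y -1.4354976955856191
```

The force along the beam rises (about 1.3 N), the arm stops short, and the camera gives x≈64–65, so the fixed jaw is touching. I'll back off about 0.5 mm and lower in small steps.

```bash
python3 -m pendant '[[[-0.5,0.6,0],0,-1],[[0,0,0],0,-1],[[0,0,-1],0,-1],[[0,0,0],0,-1],[[0,0,0],0,-1]]' | sed -n '2p;4p'
python3 -m pendant '[[[0,0,-1],0,-1],[[0,0,0],0,-1],[[0,0,0],0,-1]]'| sed -n '2p;4p'
python3 -m pendant '[[[0,0,-1],0,-1],[[0,0,0],0,-1],[[0,0,0],0,-1]]'| sed -n '2p;4p'
```

```text
position: [0.5083, -0.2511, 0.0853]
ft_force: [0.1, -0.4, -3.7]
position: [0.5084, -0.2512, 0.0845]
ft_force: [-1.2, -0.3, -2.7]
position: [0.5086, -0.2513, 0.0842]
ft_force: [-1.4, -0.0, -1.1]
```

The rim now takes most of the weight at the expected height, so I release.

```bash
python3 -m pendant '[[[0,0,0],0,-0.6],[[0,0,0],0,0],[[0,0,0],0,0.6],[[0,0,0],0,1],[[0,0,0],0,1],[[0,0,0],0,1]]'
python3 -m pendant '[[[0,0,10],0,1],[[0,0,30],0,1],[[0,0,40],0,1],[[0,0,40],0,1],[[0,0,30],0,1],[[-10,12,0],0,1],[[-25,30,0],0,1],[[-25,30,0],0,1],[[-10,12,0],0,1],[[0,0,0],0,1],[[0,0,0],0,1]]'
python3 - <<'E'
from fit import *
s=env.observe(); print(s['position'],s['ft_force'])
im,d,P=cam('wrist'); save('w6',im); np.savez('/tmp/w6',im=im,P=P)
c=rim(P,(.498,-.241))
m,v,o=beam(im,P,.098,.116,(.5,-.24))
p=P[m]*1000;t=(p[:,:2]-o)@v; E=o+t.min()*v
print('bowl in caliper x',(c-E)@v-26,'y',(c-o)@np.array([-v[1],v[0]]))
r=red(im,P); z=P[...,2][r]; print('redz',np.percentile(z,[5,50,95]))
for b in((.12,.139),(.139,.155)):
    k=r&(P[...,2]>b[0])&(P[...,2]<b[1]); q=P[k]*1000; tt=(q[:,:2]-E)@v-26; nn=(q[:,:2]-o)@[-v[1],v[0]]; print(b,k.sum(),'x',np.percentile(tt,[2,50,98]),'n',np.percentile(nn,[2,50,98]),q.mean(0))
E
```

```text
time_s: 12.52
position: [0.5092, -0.2518, 0.0846]
tool_rot: [[-0.644, 0.765, -0.017], [0.765, 0.644, -0.002], [0.009, -0.015, -1.0]]
ft_force: [0.8, -0.2, -0.3]
grip_width: 0.0856
time_s: 13.9
position: [0.4377, -0.1667, 0.2463]
tool_rot: [[-0.644, 0.765, -0.01], [0.765, 0.644, -0.007], [0.001, -0.013, -1.0]]
ft_force: [0.4, 0.2, 0.3]
grip_width: 0.0853
[ 0.43772587 -0.1666794   0.24627386] [0.41761422 0.16197316 0.34018797]
rim c [ 498.5 -242.3] R 64.6 n 81 85 z 76.0
n 2643 z 0.10652292850068912 ang -49.8882 ends [ 440.4 -172.1  561.6 -316. ] len 188.19367405094516
bowl in caliper x 65.12026098857419 y -0.8049882220343703
redz [0.08883204 0.09839728 0.23827836]Traceback (most recent call last):
  File "<stdin>", line 10, in <module>
    return _quantile_unchecked(
        a, q, axis, out, overwrite_input, method, keepdims, weights)
    return _ureduce(a,
                    func=_quantile_ureduce_func,
    ...<5 lines>...
                    overwrite_input=overwrite_input,
                    method=method)
    r = func(a, **kwargs)
    result = _quantile(arr,
                       quantiles=q,
    ...<2 lines>...
                       out=out,
                       weights=wgt)
    slices_having_nans = np.isnan(arr[-1, ...])
                                  ~~~^^^^^^^^^
IndexError: index -1 is out of bounds for axis 0 with size 0
```

View pics/w6.png

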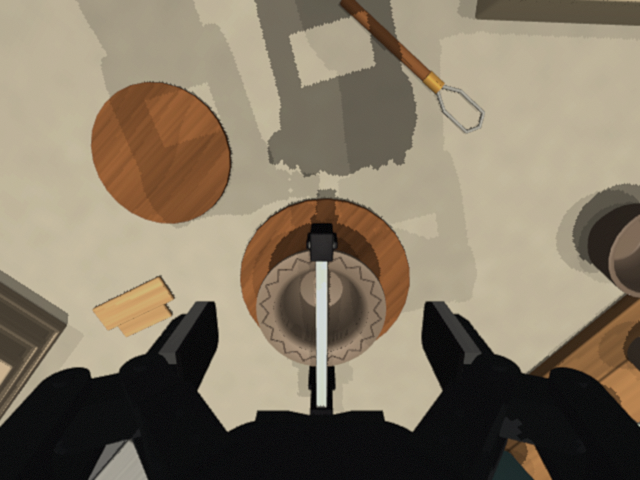

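The caliper lies across the bowl: head at (320,240), beam down column 320, moving jaw near (320,375), bowl at caliper x≈65, y≈-1. The grip is hidden from the wrist camera, so I'll locate it with the top and scene cameras.

Run:
```python
from fit import *
print(np.round(env.observe()['q'],1))
v=np.array([.644,-.765]); O=np.array([457.2,-192.])
for n in('top','scene'):
    im,d,P=cam(n); save(n+'7',im)
    r=red(im,P)&(np.hypot(P[...,0]-.569,P[...,1]+.325)<.06)
    q=P[r]*1000
    if len(q)<5: print(n,len(q)); continue
    for nm,k in(('all',q[:,2]>0),('top',q[:,2]>q[:,2].max()-6)):
        w=q[k][:,:2]-O; print(n,nm,k.sum(),'along',np.percentile(w@v,[2,50,98]).round(1),'n',np.percentile(w@[.765,.644],[2,50,98]).round(1),q[k].mean(0).round(1),q[:,2].max())
```

```text
[-35.   13.1  84.7  -0.7  82.5 -74.9]
top all 66 along [161.  166.7 181.1] n [-7.3  1.1  9.3] [ 566.3 -320.   138.2] 150.19609374127384
top top 18 along [164.1 169.3 177.4] n [-7.1  1.3  9.6] [ 568.1 -321.3  146.6] 150.19609374127384
scene all 142 along [165.4 178.  185.7] n [-5.5  8.9 13.1] [ 576.5 -323.5  133.4] 150.9952795427254
scene top 30 along [167.9 177.1 184.8] n [-4.9  3.6 11.4] [ 573.7 -324.6  146.8] 150.9952795427254
```

```bash
python3 -m pendant '[[[15,-17,0],-0.175,1],[[15,-17,0],-0.175,1],[[15,-17,0],-0.175,1],[[15,-17,0],-0.175,1],[[15,-17,0],-0.175,0.06],[[15,-17,0],-0.175,0.06],[[15,-17,0],-0.175,0.06],[[15,-17,0],-0.175,0.06],[[10,-15,-20],-0.171,0.06],[[0,0,-20],0,0.06],[[0,0,0],0,0.06],[[0,0,0],0,0.06]]' 20
python3 - <<'E'
from fit import *
s=env.observe(); print(s['position'],np.round(s['tool_rot'],3).tolist(),np.round(s['q'],1))
im,d,P=cam('wrist'); save('w8',im); np.savez('/tmp/w8',im=im,P=P)
r=red(im,P)&(np.hypot(P[...,0]-.569,P[...,1]+.325)<.06); q=P[r]*1000
v=np.array([.644,-.765]); O=np.array([457.2,-192.])
print(len(q)); 
if len(q)>5:
    k=q[:,2]>q[:,2].max()-8; w=q[k][:,:2]-O; print(k.sum(),np.percentile(w@v,[2,50,98]),np.percentile(w@[.765,.644],[2,50,98]),q[k].mean(0))
w=s['position'][:2]*1000-O; print('tcp along',w@v,'n',w@[.765,.644])
E
```

```text
time_s: 15.55
position: [0.5743, -0.3286, 0.1997]
tool_rot: [[0.801, 0.599, -0.008], [0.599, -0.801, 0.016], [0.003, -0.017, -1.0]]
ft_force: [0.3, -0.0, 0.3]
grip_width: 0.0457
[ 0.57426456 -0.32859881  0.19971656] [[0.801, 0.599, -0.008], [0.599, -0.801, 0.016], [0.003, -0.017, -1.0]] [-40.2  34.9  56.8   0.4  89.2  13.1]
1443
995 [165.43987424 174.99328698 184.1978072 ] [-7.43026026  2.38058447 10.23951413] [ 571.45922692 -324.43661174  144.11187264]
tcp along 179.8876701196591 n 1.5847526440316813
```

View pics/w8.png

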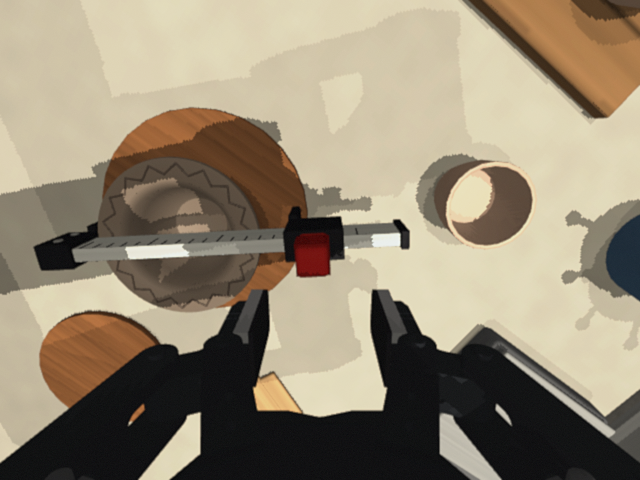

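The wrist view shows the grip top at (313,250), the cup at (490,205) well clear, and the moving jaw outside the rim. The grip centre is about (571.5, -324.4) mm. I'll align and go down around it without gripping, then close to a loose straddle.

```bash
python3 -m pendant '[[[-3,4,0],0.058,0.06],[[0,0,-20],0,0.06],[[0,0,-30],0,0.06],[[0,0,-20],0,0.06],[[0,0,-8],0,0.06],[[0,0,0],0,0.06],[[0,0,0],0,0.06]]'
```

```text
time_s: 16.48
position: [0.5731, -0.3255, 0.1274]
tool_rot: [[0.762, 0.647, 0.001], [0.647, -0.762, 0.007], [0.005, -0.005, -1.0]]
ft_force: [-0.7, -0.5, 0.0]
grip_width: 0.0457
```

```bash
python3 -m pendant '[[[0,0,-5],0,-0.3],[[0,0,-4],0,-0.3],[[0,0,0],0,-0.3],[[0,0,0],0,-0.3],[[0,0,0],0,-0.3]]'
python3 -m pendant '[[[-2,2.4,0],0,-0.3],[[-3,3.6,0],0,-0.3],[[-3,3.6,0],0,-0.3],[[-3,3.6,0],0,-0.3],[[-3,3.6,0],0,-0.3],[[0,0,0],0,-0.3],[[0,0,0],0,-0.3]]'
python3 - <<'E'
from fit import *
s=env.observe()
im,d,P=cam('wrist'); save('w9',im)
v=np.array([.644,-.765]); O=np.array([457.2,-192.])
w=s['position'][:2]*1000-O; print('tcp along',w@v,'n',w@[.765,.644],'f along',s['ft_force'][:2]@v)
c=rim(P,(.498,-.241))
r=red(im,P)&(np.hypot(P[...,0]-.565,P[...,1]+.31)<.06); q=P[r]*1000; k=q[:,2]>138; w=q[k][:,:2]-O; print(k.sum(),np.percentile(w@v,[2,50,98]))
E
```

```text
time_s: 17.1
position: [0.5735, -0.3258, 0.1192]
tool_rot: [[0.762, 0.647, 0.002], [0.647, -0.762, 0.006], [0.006, -0.003, -1.0]]
ft_force: [-0.7, 0.2, 0.5]
grip_width: 0.0298
time_s: 17.98
position: [0.5584, -0.3076, 0.1195]
tool_rot: [[0.762, 0.647, 0.003], [0.647, -0.762, 0.005], [0.006, -0.002, -1.0]]
ft_force: [-0.3, 0.7, 0.2]
grip_width: 0.0296
tcp along 153.63625002355792 n 2.9877055694000205 f along -0.6856588590894087
rim c [ 498.7 -242.7] R 65.0 n 53 59 z 76.2
2537 [149.24770656 158.6320895  168.46570659]
```

View pics/w9.png

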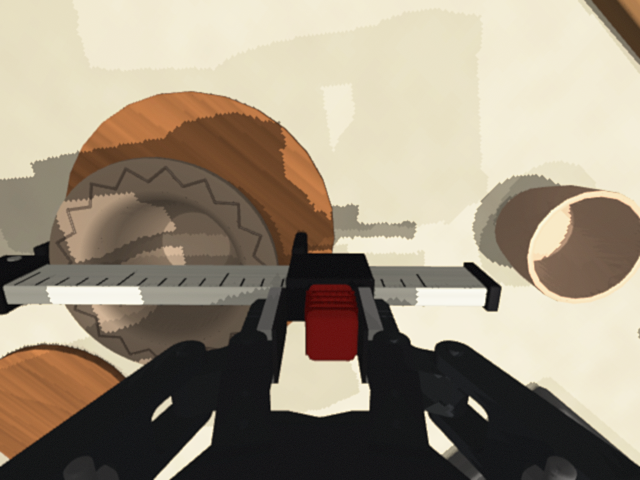

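It's working: the outer finger at (370,310) pushes the grip at (330,320), the jaw is at (300,245) just outside the rim edge, and the bowl hasn't moved. The opening is about 137.5 mm. I'll go on more gently.

```bash
python3 -m pendant '[[[-1.3,1.5,0],0,-0.3],[[-1.3,1.5,0],0,-0.3],[[0,0,0],0,-0.3],[[0,0,0],0,-0.3]]' |sed -n '2p;4p'
python3 -m pendant '[[[-0.6,0.8,0],0,-0.3],[[0,0,0],0,-0.3],[[0,0,0],0,-0.3]]'|sed -n '2p;4p'
python3 -m pendant '[[[-0.6,0.8,0],0,-0.3],[[0,0,0],0,-0.3],[[0,0,0],0,-0.3]]'|sed -n '2p;4p'
python3 - <<'E'
from fit import *
s=env.observe()
im,d,P=cam('wrist'); save('w10',im)
v=np.array([.644,-.765]); O=np.array([457.2,-192.])
w=s['position'][:2]*1000-O; print('tcp along',w@v,'f along',s['ft_force'][:2]@v)
c=rim(P,(.498,-.241))
r=red(im,P)&(np.hypot(P[...,0]-.565,P[...,1]+.31)<.06); q=P[r]*1000; k=q[:,2]>138; w=q[k][:,:2]-O; print(k.sum(),np.percentile(w@v,[2,50,98]))
E
```

```text
position: [0.5558, -0.3046, 0.1195]
ft_force: [0.5, -0.0, 0.5]
position: [0.5552, -0.3038, 0.1194]
ft_force: [0.1, 0.6, 0.9]
position: [0.5546, -0.303, 0.1195]
ft_force: [0.4, -0.5, -0.4]
tcp along 147.61925222108093 f along 0.5929328978794375
rim c [ 498.8 -242.7] R 65.0 n 54 58 z 76.2
2533 [143.28725238 152.89311397 162.55448636]
```

```bash
cat > st.py <<'E'
from rig import env
import numpy as np
s=env.observe(); v=np.array([.644,-.765]); print('along',round((s['position'][:2]*1000-[457.2,-192])@v,2),'f',round(s['ft_force'][:2]@v,2))
E
for i in 1; do python3 -m pendant '[[[-0.6,0.7,0],0,-0.3],[[0,0,0],0,-0.3],[[0,0,0],0,-0.3]]' >/dev/null; python3 st.py; done
python3 -m pendant '[[[-0.5,0.5,0],0,-0.3],[[0,0,0],0,-0.3],[[0,0,0],0,-0.3]]' >/dev/null; python3 st.py
python3 -m pendant '[[[-0.5,0.5,0],0,-0.3],[[0,0,0],0,-0.3],[[0,0,0],0,-0.3]]' >/dev/null; python3 st.py
```

```text
along 146.66 f 0.23
along 145.92 f 0.6
along 145.77 f 1.41
```

```bash
python3 -m pendant '[[[-0.5,0.6,0],0,-0.3],[[0,0,0],0,-0.3],[[0,0,0],0,-0.3]]' >/dev/null; python3 st.py
python3 - <<'E'
from fit import *
s=env.observe()
im,d,P=cam('wrist'); save('w11',im)
v=np.array([.644,-.765]); O=np.array([457.2,-192.])
c=rim(P,(.498,-.241))
r=red(im,P)&(np.hypot(P[...,0]-.565,P[...,1]+.31)<.06); q=P[r]*1000; k=q[:,2]>138; w=q[k][:,:2]-O; print(k.sum(),np.percentile(w@v,[2,50,98]))
E
```

```text
along 145.45 f 2.45
rim c [ 498.8 -242.6] R 64.9 n 51 58 z 76.2
2571 [141.30150264 150.70778161 160.42011462]
```

The force climbs to 2.5 N while the motion stalls, and the grip position gives an opening of about 130 mm, so it's snug. I'll back the finger off, open and lift away.

```bash
python3 -m pendant '[[[1,-1.2,0],0,-0.3],[[1.5,-1.8,0],0,-0.1],[[0,0,0],0,0.06],[[0,0,0],0,0.06],[[0,0,15],0,0.06],[[0,0,30],0,0.06],[[0,0,30],0,0.06],[[0,0,30],0,0.06],[[15,-18,0],0,0.06],[[30,-36,0],0,0.06],[[0,0,0],0,0.06],[[0,0,0],0,0.06]]'
python3 - <<'E'
from fit import *
s=env.observe()
im,d,P=cam('wrist'); save('w12',im)
c=rim(P,(.498,-.241))
m,v,o=beam(im,P,.098,.116,(.5,-.24))
p=P[m]*1000;t=(p[:,:2]-o)@v; E=o+t.min()*v
print('bowl in caliper x',(c-E)@v-26,'y',(c-o)@np.array([-v[1],v[0]]))
r=red(im,P)&(np.hypot(P[...,0]-.565,P[...,1]+.31)<.06); q=P[r]*1000; k=q[:,2]>138; w=q[k][:,:2]-E; print(k.sum(),'opening',np.percentile(w@v,[2,50,98])-26-21)
mm=m&(im.min(-1)>90); p=P[mm]*1000; a=(p[:,:2]-p[:,:2].mean(0))@v; print('slope',np.polyfit(a,p[:,2],1))
E
```

```text
time_s: 22.38
position: [0.6006, -0.358, 0.237]
tool_rot: [[0.762, 0.648, 0.008], [0.648, -0.762, 0.001], [0.007, 0.005, -1.0]]
ft_force: [-0.0, -0.1, -0.3]
grip_width: 0.0456
rim c [ 498.8 -242.4] R 64.8 n 69 81 z 76.2
n 5347 z 0.10650534533717221 ang -49.860653 ends [ 441.9 -171.1  614.  -375.1] len 266.9224906648083
bowl in caliper x 65.22464243579687 y -2.501200148419091
813 opening [121.38921831 131.36308025 140.33163498]
slope [-2.24928302e-04  1.06263146e+02]
```

View pics/w12.png

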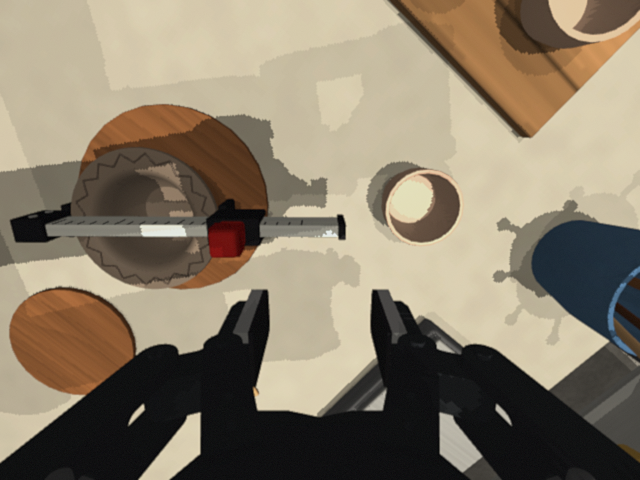

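The caliper lies level across the middle of the bowl: head at (40,225), grip at (227,238), both jaws against the rim. Full beam length is 266.9 mm, bowl at x≈65.2, y≈-2.5 and opening about 131 mm. The cup at (420,205) hasn't been touched. All of this is within the limits and the hand is clear, so I'm handing in.

```bash
python3 -c "
from rig import ticket; print(ticket.close_job())"
```

```text
the job is handed in; nothing more can be done
None
```

The caliper is lying across the middle of the bowl with both jaws snug against the rim, ready for you to read. I handed the job in at about 22.4 s.

- **Placing:** I took the caliper off the firebrick and drew its fixed jaw up to the rim's edge until I felt a light touch of about 1.3 N. I then lowered it onto the rim and let go with the jaws about 152 mm open.
- **Closing:** I pushed the moving jaw in by the red grip, without gripping it. I stopped when the force rose to about 2.5 N and it stalled. Then I backed off and lifted the hand clear.
- **Last checks:**

| Check | Measured | Limit |
|---|---|---|
| Opening | 131.4 mm, or 129.8 mm just before backing off | 127 to 133.5 mm |
| Bowl centre along the caliper, from the fixed jaw | 65.2 mm | 62 to 70.5 mm |
| Bowl centre off the beam line | 2.5 mm | 14 mm |
| Beam height | underside about 76.5 mm above the table, level along its length | 77 mm, within 5 mm |

- **Bowl and other pots:** The wrist camera shows the bowl's centre within 1 mm before and after. The arm stayed clear of the pinch pot, the cup and the glaze jar. I saw the cup standing in the last picture, but I did not re-measure any of the three.
- **Disagreements:** The two opening figures differ by 1.6 mm, and the top and wrist cameras put the bowl's centre about 4 mm apart. I relied on the wrist camera and on touch. I did not measure the caliper's sideways lean after letting go; the hand was tilted about 1° at release.

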